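# Clamp a battery tube in its fixture with a snap-in U-bolt

### The arm

A 6-joint arm with a two-finger parallel gripper is mounted at the origin on a cart in front of the work surface, level with it; the furniture and walls round the work are solid. World frame = base frame: x ahead of the robot, y to its left, z up, the work surface at z = 0. Lengths are in mm, angles in rad, forces in N, time in s.
With the tool pointing down it reaches from about 275 to 975 mm from the base axis. Payload 8.4 kg.
Tool frame: the origin (TCP) lies at the very end of the fingers, on their centre line; the grasp point (between the pads) lies r.tcp_to_grasp behind it (r.tcp_to_grasp is the distance from the TCP to the grasp point, in mm); z points along the fingers, y is the line along which they close (so a half turn about z gives the same grasp; the last joint's range is limited). The gripper opens to 92 mm and grips with 3 to 60 N. Pads are 20 mm wide; open, the fingers measure 128 mm over their backs; the gripper's body (75 mm by 189 mm) begins 69 mm behind the grasp point.
Start: joints at [1.113, 0.353, 1.633, -0, 1.155, -0.002], TCP at [275.112, 561.196, 214.583] pointing down, gripper open.
Joint ranges: [-2.63, 2.63], [-0.92, 2.1], [0.06, 2.66], [-1.3, 4.44], [0, 2.69], [-3.02, 3.02]. Speed limits (rad/s): [2.22, 2.22, 2.79, 3.14, 3.14, 3.14].

### API

Orientations are given as a unit quaternion [w, x, y, z].
In Python, from cell import observe, grab_frame, camera_model, close_job, r gives the robot as it stands. The module is installed in compiled form; this text tells all that it offers.
- The arm moves only by the shell command python3 -m pendant 'ROWS'. ROWS is JSON, a list of rows, each an object of numbers: "hand": the closure, from -1 (fully open) to 1 (shut), so that 0 is half open; "dx", "dy", "dz": the shift along the tool's x, y, z in cm; "ax", "ay", "az": the turn, a rotation vector about the tool's x, y, z in degrees. In form: [{"hand": .., "dx": .., "dy": .., "dz": .., "ax": .., "ay": .., "az": ..}, ...]. A call has 1 to 12 rows; each row shifts and turns the commanded pose from where the row before left it, along the tool's axes as they then stand; what a row does not reach is not made up. A row lasts 1/8 s, in which the tool goes at most 62.5 mm and 10.7 degrees, less where a joint would pass 70% of its speed; a pose out of reach is approached as far as the arm can. A call is refused whole if a number of a shift passes 6.25 or a number of a turn 10.7, either way. A call with a gripper value outside its range is refused whole. The fingers move at their own pace and stop on an object; the grip force is fixed at half the most. Time passes only in rows, so rows that do not move let the fingers close. It gives the time, the measured TCP pose, the force, the opening and the grip force at its end, in the units of the state.
- observe(): the state, without advancing time (a new reading comes with each control period).
- grab_frame(name): name is "side" or "top" or "wrist"; returns the picture (384x512x3 uint8, red, green, blue); there is no depth.
- camera_model(name): a dict with "fov_y" (degrees; the focal length in pixels is half the picture's height over the tangent of half this angle, whatever the lens; pixels are square), "cx", "cy" (the principal point, pixels), "view" (4x4, takes a point from world to camera coordinates); the wrist camera has in their place "tool_from_camera" (4x4, takes a point from camera to tool coordinates, whose origin is the TCP and whose axes are the flange's). Camera axes: x right, y up, looking along -z (the intrinsics and any distortion apply to the point x, -y, -z); pixel columns grow to the right and rows downward; lengths in mm; the calibration is good to about 2 mm. A picture is of the moment at which its call begins: read the wrist's pose just before it. camera_model takes no time and is no camera call.
- close_job(): hands the job in; it is judged then, once.
The state is a dict: "clock": time; "joints": joint angles; "dq": joint speeds; "tau": joint torques, N m; "ee_pos": TCP position; "orientation": TCP orientation; "contact_force": force on the tool from outside, world axes, zero at the start; "wrist_torque": the same for the moment, N m; "width": finger opening in mm; "grip_force": force on a finger pad.
Only numpy, scipy, OpenCV 4.12 (cv2) and the standard library are available. Lean on these libraries where they do the work, as an engineer would, in place of code of your own. Each camera call takes 0.05 s, during which the arm holds its last target. There are 200 camera calls.

### The job

Clamp the battery tube down in its fixture: take the wider of the two U-bolts from the wooden stand, set it astride the tube, feel both legs into the two holes of the sliding clamp carriage and press it gently straight down until both spring plungers have snapped into the leg grooves, so that it stays down on the tube when you let go. The carriage can stand anywhere along its short slide, so search for the holes by touch and never force the legs, and leave the other U-bolt and everything lying about where it is.

Things in the scene. Friction and masses are not known exactly. Their poses are not given: they have to be found in the camera images.
- ubolt_grip (a point): centre of the black grip on the wider steel U-bolt, the point to grasp: a block 30 (x) x 14 (y) x 30 mm high, from 20 mm below to 10 mm above this point; pinch it across the 14 mm. U in the local x-z plane, legs down; the same turned half round z. 0.16 kg. Under the grip a 10 mm bar 72 mm long over all and a rubber pad, its flat underside 36 mm below this point.
- ubolt_tips (a point): midway between the leg tips of the wider U-bolt, 84 mm below the grip point. Legs 10 mm round, at local x = +31 and -31 mm; blunt ends chamfered over 3 mm, 7 mm across at the very tip; a groove round each leg starts 7.5 mm above the tip. It hangs astride the stand at first, pad on the board: lift straight up 60 mm or more to clear it.
- small_ubolt: the narrower U-bolt on the stand, 56 mm wide over all, otherwise alike; it does not go over the tube. Its grip rises to 114 mm above the table: carry the other one clear above it. Leave it alone. Origin at the underside of its pad.
- stand: wooden stand, fixed: foot 90 x 200 x 10 mm, upright board 26 mm thick (x), 200 mm long (y), top 68 mm above the table. The two U-bolts sit astride the board about 66 mm either side of its middle, in either order. Origin on the table under its middle.
- fixture: clamping fixture, fixed: grey metal bed 112 (local x) x 210 (local y) x 12 mm, origin at the centre of its underside on the table. The tube lies along local y above the centre line. Amid it stands the clamp carriage: two grey blocks, 24 (x) x 80 mm (y), one each side of the tube, each with one hole midway for a leg, and black plunger knobs out to x = +-68 mm.
- hole_level (a point): point on the fixture's centre line at the height of the block tops, 45 mm up. Holes 12 mm round, 27 mm deep, straight, at local x = +31 and -31 mm. Along local y both holes stand together anywhere from -18 to +18 mm of this point: the carriage slides there with some 7 N of friction and its place is not reported; find it by feel (or see it). The block tops are flat.
- grip_home (a point): fixed point on the fixture's centre line, 105 mm above its underside: the height of the U-bolt's grip point when home, 24 mm below where the tips meet the block tops. Sprung plungers yield to the legs (about 5 N) and snap into the grooves there; the press takes 10 to 15 N in all. The pad meets the tube 4 mm above home; 3 mm below home the leg tips strike a solid bottom.
- tube_mid (a point): centre of the battery tube, white and green plastic, 34 mm round, 178 mm long, loose in two white vee blocks along the fixture's local y; axis 56 mm, top 73 mm above the fixture's underside. The vee blocks are sprung: they yield at about 5 N, then 1 N more per mm, up to 8 mm. Thin-walled: press it with less than 30 N.
- driver: small screwdriver lying between stand and fixture, leave it alone; origin at its middle on the table
- cutters: side cutters, leave them alone; origin at their middle on the table
- board: small circuit board, leave it alone; origin at its middle on the table
- half_shell: moulded half housing, leave it alone; origin at its middle on the table
- screw_dish: steel dish of screws, leave it alone; origin at its middle on the table
- tape_roll: roll of tape, leave it alone; origin at its middle on the table
- marker: marker pen, leave it alone; origin at its middle on the table
There are look-alikes about, which are no part of the job. Leave any green or pink look-alike of the part that bears ubolt_grip alone.

How it is judged:
By the outcome, as a careful person would: the job done as asked, in the order asked, and still so for the second after the job is handed in, with the robot touching nothing.
It also fails if it takes over 72 s, if anything falls off the work surface, if the arm or the gripper's body presses on something with over 40 N, if the wrist force passes 120 N, or if a joint passes its speed limit or range.

## Working session

There is one attempt and no reset: what is moved stays moved. The work goes in short steps, Python scripts to look and compute and a shell command to move; the robot and the scene stay as the last step left them, time stands still between calls to the robot, and variables do not carry over. Pictures are saved under pics/ and viewed, at most 10 in all, crops included, and the job is handed in when it is done.

```bash
mkdir -p pics; python3 - <<'E'
from cell import *
import cv2,numpy as np
s=observe();print(s,r.tcp_to_grasp)
for n in("top","side","wrist"):
    m=camera_model(n);print(n,{k:(np.round(v,3).tolist()) for k,v in m.items()})
    f=grab_frame(n);cv2.imwrite(f"pics/{n}0.png",f[:,:,::-1])
a=[cv2.imread(f"pics/{n}0.png") for n in("top","side")]
cv2.imwrite("pics/a0.png",cv2.resize(a[0],(800,600)))
cv2.imwrite("pics/b0.png",cv2.resize(a[1],(800,600)))
E
```

```text
{'clock': 0.0, 'joints': array([ 1.11258193e+00,  3.53645763e-01,  1.63412869e+00, -2.26400468e-06,
        1.15518852e+00, -2.36668439e-03]), 'dq': array([ 0.00104214, -0.00102354, -0.0006229 , -0.00056017,  0.00072871,
        0.0015143 ]), 'tau': array([ 4.46457216e-04, -5.93847656e+01, -3.34209645e+01,  6.97019231e-02,
        2.37703405e-02, -1.63623317e-04]), 'ee_pos': array([274.90421743, 560.74792769, 213.8675101 ]), 'orientation': array([-1.55386810e-04,  2.25955066e-01,  9.74137485e-01, -6.67307756e-04]), 'contact_force': array([ 0.22382312, -0.33566744, -0.18730408]), 'wrist_torque': array([ 0.03552591, -0.00626427, -0.02058482]), 'grip_force': 0.0, 'width': 92.06150614846034} 18.700000000000003
top {'fov_y': 54.195, 'cx': 254.318, 'cy': 192.759, 'view': [[-0.018, -1.0, -0.012, 91.968], [0.996, -0.019, 0.086, -563.857], [-0.087, -0.01, 0.996, -1070.889], [0.0, 0.0, 0.0, 1.0]]}
side {'fov_y': 42.489, 'cx': 262.845, 'cy': 192.721, 'view': [[-0.923, -0.385, 0.001, 513.229], [0.255, -0.609, 0.751, -169.797], [-0.289, 0.694, 0.66, -1324.671], [0.0, 0.0, 0.0, 1.0]]}
wrist {'fov_y': 61.476, 'cx': 252.747, 'cy': 187.9, 'tool_from_camera': [[-0.0, 0.972, 0.235, 65.275], [1.0, 0.0, 0.0, -0.717], [0.0, 0.235, -0.972, -171.494], [0.0, 0.0, 0.0, 1.0]]}
```

View pics/a0.png

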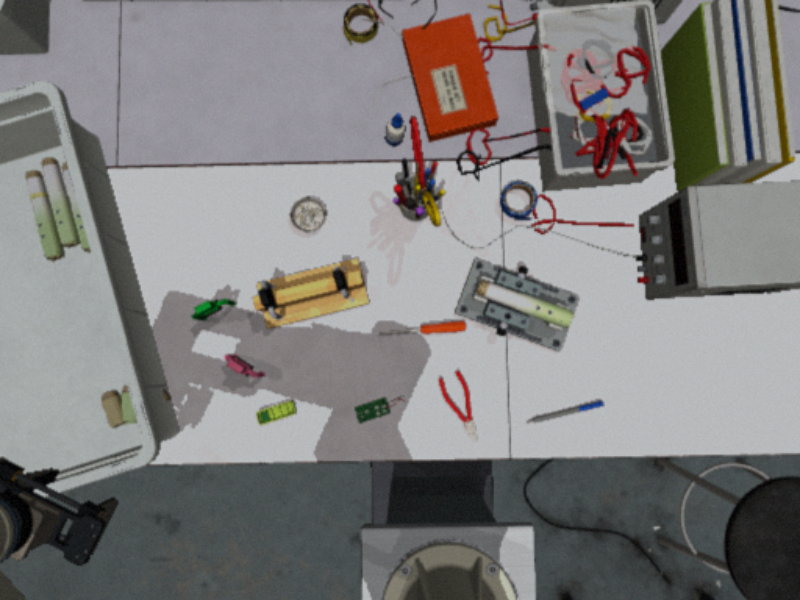

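View pics/b0.png

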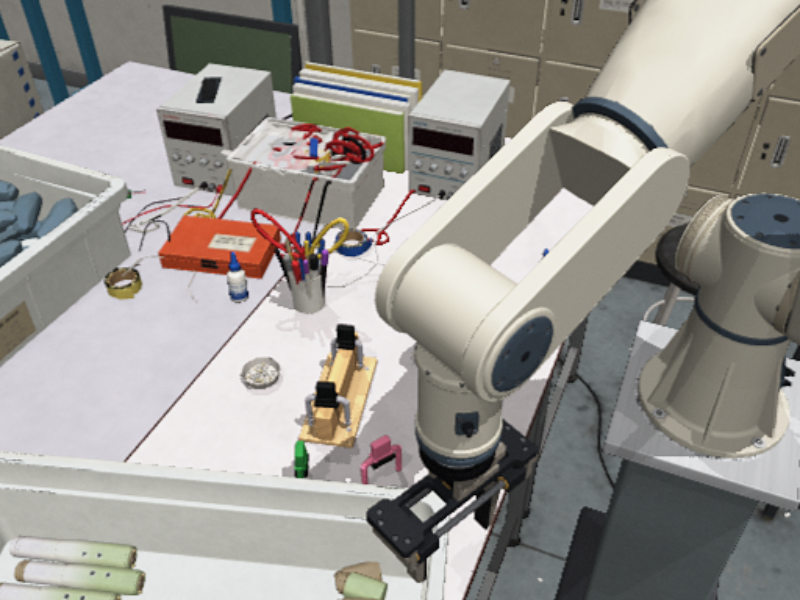

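```bash
cat > h.py <<'E'
import numpy as np,cv2
from cell import *
from scipy.spatial.transform import Rotation as R
def cam(n,s=None):
    m=camera_model(n);f=192/np.tan(np.radians(m["fov_y"]/2))
    if n=="wrist":
        s=s or observe();q=s["orientation"];T=np.eye(4)
        T[:3,:3]=R.from_quat([q[1],q[2],q[3],q[0]]).as_matrix();T[:3,3]=s["ee_pos"]
        C=T@np.array(m["tool_from_camera"])
    else: C=np.linalg.inv(np.array(m["view"]))
    return C,f,m["cx"],m["cy"]
def onz(c,p,z):
    C,f,cx,cy=c
    d=C[:3,:3]@np.array([(p[0]-cx)/f,-(p[1]-cy)/f,-1]);o=C[:3,3]
    return o+d*(z-o[2])/d[2]
def proj(c,P):
    C,f,cx,cy=c
    v=C[:3,:3].T@(np.array(P,float)-C[:3,3]);return np.array([cx-f*v[0]/v[2],cy+f*v[1]/v[2]])
E
python3 - <<'E'
from h import *
t=cam("top");k=.64
for n,p,z in [("gripA",(266,300),114),("gripB",(342,280),114),("standcornerL",(254,296),10),("sc2",(268,327),10),("sc3",(370,297),10),("sc4",(360,257),10),
 ("f1",(477,258),12),("f2",(579,293),12),("f3",(559,350),12),("f4",(456,314),12)]:
    print(n,onz(t,(p[0]*k,p[1]*k),z).round(1))
a=cv2.imread("pics/top0.png")[155:235,150:245];b=cv2.imread("pics/side0.png")[195:325,180:280]
c=cv2.imread("pics/top0.png")[155:235,285:380]
a=cv2.resize(a,(380,320),interpolation=2);c=cv2.resize(c,(380,320),interpolation=2);b=cv2.resize(b,(400,520),interpolation=2)
o=np.zeros((600,800,3),np.uint8);o[:320-40,:380]=a[:280];o[280:600,:380]=c;o[:520,390:790]=b
cv2.imwrite("pics/c.png",o)
E
```

```text
gripA [564.  306.7 114. ]
gripB [596.2 175.5 114. ]
standcornerL [581.8 354.1  10. ]
sc2 [522.4 327.4  10. ]
sc3 [575.7 133.5  10. ]
sc4 [652.7 151.5  10. ]
f1 [646.1 -71.1  12. ]
f2 [ 575.6 -261.2   12. ]
f3 [ 469.2 -219.1   12. ]
f4 [540.2 -28.4  12. ]
```

View pics/c.png

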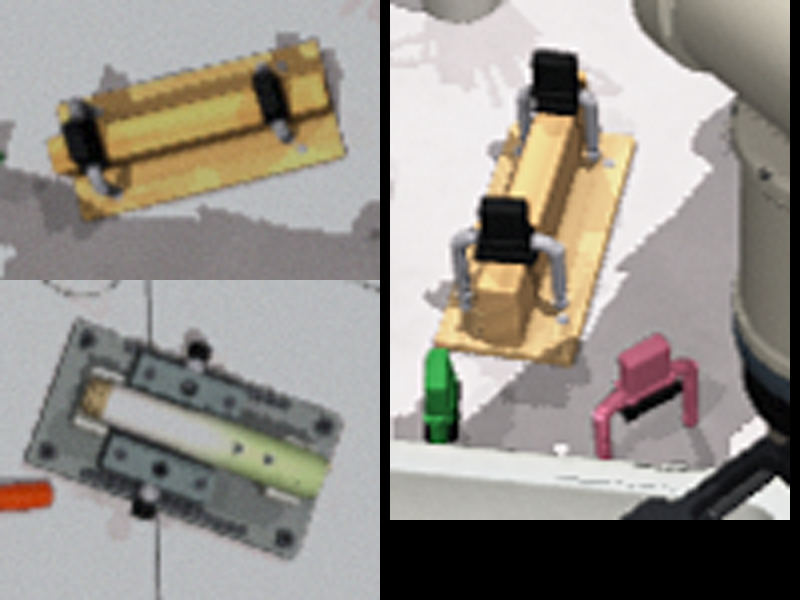

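The U-bolts are the black-grip A (266,300 in the 800 px top view) and the black-grip B (342,280). The green one (210,308) and pink one (243,366) are look-alikes. The crop shows A's silver shoulders reaching further out (about 113 px against 84 px in the side view), so A is the wider one. Both carriage holes can also be seen. I'll move above A.

```bash
python3 -m pendant '[{"hand":-1,"dx":-4.64,"dy":-1.26},{"hand":-1,"dx":-4.64,"dy":-1.26},{"hand":-1,"dx":-4.64,"dy":-1.26},{"hand":-1,"dx":-4.64,"dy":-1.26},{"hand":-1,"dx":-4.64,"dy":-1.26},{"hand":-1,"dx":-4.64,"dy":-1.26},{"hand":-1,"dx":-4.64,"dy":-1.26},{"hand":-1,"dx":-4.64,"dy":-1.26},{"hand":-1,"az":-10},{"hand":-1,"az":-10},{"hand":-1,"az":-10},{"hand":-1,"az":-10}]'
python3 -m pendant '[{"hand":-1},{"hand":-1}]'
python3 - <<'E'
from h import *
s=observe();c=cam("wrist",s);f=grab_frame("wrist")[:,:,::-1];cv2.imwrite("pics/w1.png",f)
print(s["ee_pos"],s["orientation"])
g=cv2.resize(f,(768,576));cv2.imwrite("pics/w1v.png",g)
E
```

```text
[274.96364544 560.86169063 214.03476119] [-1.17878079e-04  2.25940747e-01  9.74140905e-01 -5.11675359e-04]schema error: expected keys hand, dx, dy, dz, ax, ay, az
schema error: expected keys hand, dx, dy, dz, ax, ay, az
```

View pics/w1v.png

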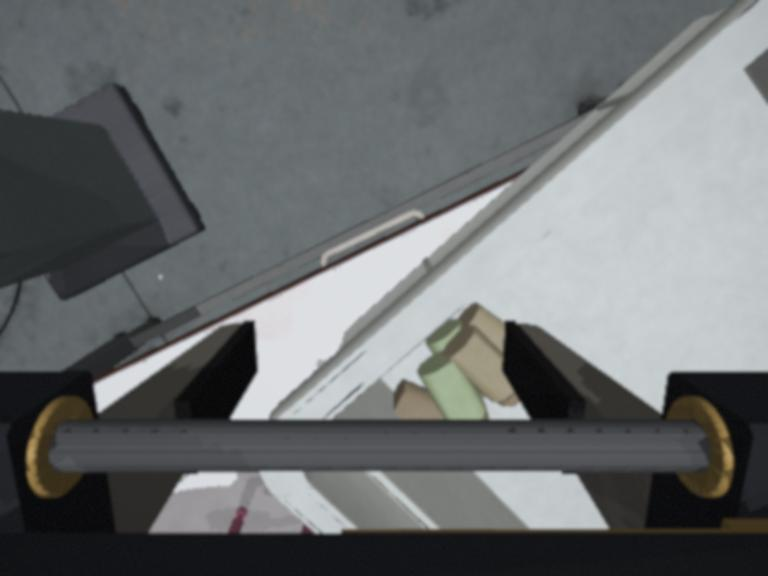

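The move was refused because every row needs all the keys. I'm retyping it in full.

```bash
python3 -m pendant '[{"hand":-1,"dx":-4.64,"dy":-1.26,"dz":0,"ax":0,"ay":0,"az":0},{"hand":-1,"dx":-4.64,"dy":-1.26,"dz":0,"ax":0,"ay":0,"az":0},{"hand":-1,"dx":-4.64,"dy":-1.26,"dz":0,"ax":0,"ay":0,"az":0},{"hand":-1,"dx":-4.64,"dy":-1.26,"dz":0,"ax":0,"ay":0,"az":0},{"hand":-1,"dx":-4.64,"dy":-1.26,"dz":0,"ax":0,"ay":0,"az":0},{"hand":-1,"dx":-4.64,"dy":-1.26,"dz":0,"ax":0,"ay":0,"az":0},{"hand":-1,"dx":-4.64,"dy":-1.26,"dz":0,"ax":0,"ay":0,"az":0},{"hand":-1,"dx":-4.64,"dy":-1.26,"dz":0,"ax":0,"ay":0,"az":0},{"hand":-1,"dx":0,"dy":0,"dz":0,"ax":0,"ay":0,"az":-10},{"hand":-1,"dx":0,"dy":0,"dz":0,"ax":0,"ay":0,"az":-10},{"hand":-1,"dx":0,"dy":0,"dz":0,"ax":0,"ay":0,"az":-10},{"hand":-1,"dx":0,"dy":0,"dz":0,"ax":0,"ay":0,"az":-10}]'
python3 -m pendant '[{"hand":-1,"dx":0,"dy":0,"dz":0,"ax":0,"ay":0,"az":0},{"hand":-1,"dx":0,"dy":0,"dz":0,"ax":0,"ay":0,"az":0}]'
python3 - <<'E'
from h import *
s=observe();c=cam("wrist",s);f=grab_frame("wrist")[:,:,::-1];cv2.imwrite("pics/w1.png",f)
g=cv2.resize(f,(768,576));cv2.imwrite("pics/w1v.png",g)
E
```

```text
clock: 1.7
ee_pos: [564.0, 307.2, 214.3]
orientation: [-0.0, -0.124, 0.992, -0.0]
contact_force: [0.0, 0.6, -0.1]
width: 92.2
grip_force: 0.0
clock: 1.95
ee_pos: [564.0, 307.3, 214.5]
orientation: [-0.0, -0.119, 0.993, -0.0]
contact_force: [-0.4, -0.3, 0.2]
width: 91.6
grip_force: 0.0
```

View pics/w1v.png

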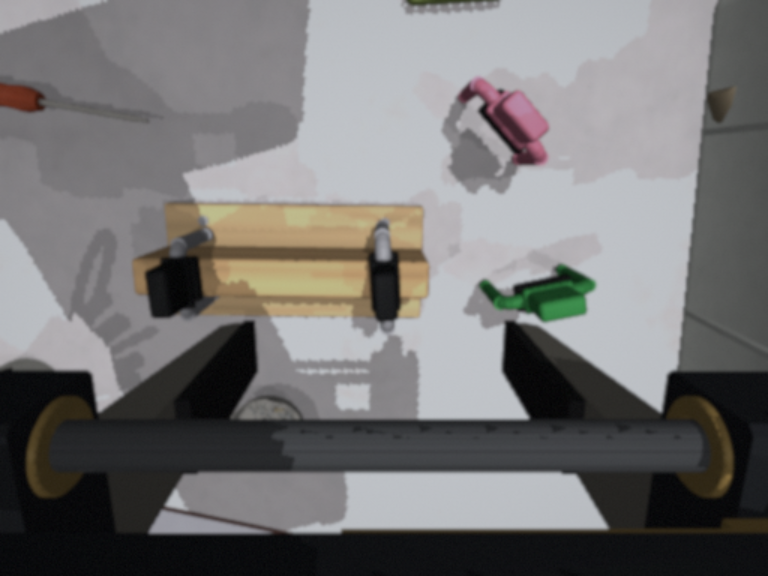

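```bash
python3 - <<'E'
from h import *
s=observe();c=cam("wrist",s);f=cv2.imread("pics/w1.png")
m=(f.max(2)<60).astype(np.uint8);m[:150]=0;m[217:]=0;m[:,:235]=0;m[:,280:]=0
m[:]=m
for y in range(160,217,4):
    x=np.where(m[y])[0]
    if len(x):print(y,x.min(),x.max(),len(x))
cn=max(cv2.findContours(m,0,2)[0],key=cv2.contourArea);print(cv2.boundingRect(cn),cv2.minAreaRect(cn))
# rows of the far edge -> top face edge
y1=cv2.boundingRect(cn)[1]+cv2.boundingRect(cn)[3]
R_=c[0][:3,:3]
for p in [(257.5,y1),(257.5,y1-34)]: print(p,onz(c,p,114).round(1))
q=s["orientation"];M=R.from_quat([q[1],q[2],q[3],q[0]]).as_matrix();print(s["ee_pos"],M.round(3).tolist(),s["joints"])
E
```

```text
168 246 264 8
172 245 265 10
176 246 264 19
180 247 264 18
184 247 265 19
188 247 265 19
192 248 265 18
196 248 265 18
200 248 266 19
204 248 265 18
208 250 263 14
212 252 262 11
(245, 168, 22, 46) ((255.66685485839844, 190.3390655517578), (45.31789779663086, 20.057044982910156), 88.02507019042969)
(257.5, 214) [586.1 316.2 114. ]
(257.5, 180) [556.2 308.8 114. ]
[563.99829584 307.28243496 214.52020042] [[-0.972, -0.237, -0.0], [-0.237, 0.972, -0.0], [0.0, -0.0, -1.0]] [ 4.96536910e-01  3.79743826e-01  1.59415025e+00 -1.58112724e-05
  1.16782706e+00 -1.31343934e+00]
```

The picture shows A between the fingers at (386,285), B at (172,285), and the driver and green and pink look-alikes away from the path. I'll correct the position, descend and grip.

```bash
python3 -m pendant '[{"hand":-1,"dx":-0.7,"dy":0.32,"dz":2,"ax":0,"ay":0,"az":0},{"hand":-1,"dx":0,"dy":0,"dz":4,"ax":0,"ay":0,"az":0},{"hand":-1,"dx":0,"dy":0,"dz":4,"ax":0,"ay":0,"az":0},{"hand":-0.2,"dx":0,"dy":0,"dz":2,"ax":0,"ay":0,"az":0},{"hand":0,"dx":0,"dy":0,"dz":0.7,"ax":0,"ay":0,"az":0},{"hand":0.4,"dx":0,"dy":0,"dz":0,"ax":0,"ay":0,"az":0},{"hand":1,"dx":0,"dy":0,"dz":0,"ax":0,"ay":0,"az":0},{"hand":1,"dx":0,"dy":0,"dz":0,"ax":0,"ay":0,"az":0},{"hand":1,"dx":0,"dy":0,"dz":0,"ax":0,"ay":0,"az":0},{"hand":1,"dx":0,"dy":0,"dz":0,"ax":0,"ay":0,"az":0},{"hand":1,"dx":0,"dy":0,"dz":0,"ax":0,"ay":0,"az":0},{"hand":1,"dx":0,"dy":0,"dz":0,"ax":0,"ay":0,"az":0}]'
```

```text
clock: 3.5
ee_pos: [570.1, 312.1, 87.7]
orientation: [0.0, -0.121, 0.993, 0.0]
contact_force: [0.1, -0.6, 1.5]
width: 14.0
grip_force: 30.0
```

```bash
python3 -m pendant '[{"hand":1,"dx":0,"dy":0,"dz":-1,"ax":0,"ay":0,"az":0},{"hand":1,"dx":0,"dy":0,"dz":-3,"ax":0,"ay":0,"az":0},{"hand":1,"dx":0,"dy":0,"dz":-4,"ax":0,"ay":0,"az":0},{"hand":1,"dx":0,"dy":0,"dz":-4,"ax":0,"ay":0,"az":0},{"hand":1,"dx":0,"dy":0,"dz":-3,"ax":0,"ay":0,"az":0},{"hand":1,"dx":0,"dy":0,"dz":0,"ax":0,"ay":0,"az":0}]'
python3 -m pendant '[{"hand":1,"dx":0.3,"dy":-2.7,"dz":0,"ax":0,"ay":0,"az":0},{"hand":1,"dx":0.6,"dy":-5.4,"dz":0,"ax":0,"ay":0,"az":0},{"hand":1,"dx":0.6,"dy":-5.4,"dz":0,"ax":0,"ay":0,"az":0},{"hand":1,"dx":0.6,"dy":-5.4,"dz":0,"ax":0,"ay":0,"az":0},{"hand":1,"dx":0.6,"dy":-5.4,"dz":0,"ax":0,"ay":0,"az":0},{"hand":1,"dx":0.6,"dy":-5.4,"dz":0,"ax":0,"ay":0,"az":0},{"hand":1,"dx":0.6,"dy":-5.4,"dz":0,"ax":0,"ay":0,"az":0},{"hand":1,"dx":0.6,"dy":-5.4,"dz":0,"ax":0,"ay":0,"az":0},{"hand":1,"dx":0.6,"dy":-5.4,"dz":0,"ax":0,"ay":0,"az":0},{"hand":1,"dx":0.3,"dy":-2.7,"dz":0,"ax":0,"ay":0,"az":0}]'
python3 -m pendant '[{"hand":1,"dx":0,"dy":0,"dz":0,"ax":0,"ay":0,"az":8.6},{"hand":1,"dx":0,"dy":0,"dz":0,"ax":0,"ay":0,"az":8.6},{"hand":1,"dx":0,"dy":0,"dz":0,"ax":0,"ay":0,"az":8.6},{"hand":1,"dx":0,"dy":0,"dz":0,"ax":0,"ay":0,"az":8.6},{"hand":1,"dx":0,"dy":0,"dz":0,"ax":0,"ay":0,"az":0},{"hand":1,"dx":0,"dy":0,"dz":0,"ax":0,"ay":0,"az":0}]'
python3 - <<'E'
from h import *
s=observe();np.save("s2.npy",s);f=grab_frame("wrist")[:,:,::-1];cv2.imwrite("pics/w2.png",f)
cv2.imwrite("pics/w2v.png",cv2.resize(f,(800,600)))
f=grab_frame("side")[:,:,::-1];cv2.imwrite("pics/side2.png",f)
E
```

```text
clock: 4.25
ee_pos: [571.3, 312.8, 240.4]
orientation: [0.002, -0.121, 0.993, 0.001]
contact_force: [-1.2, -0.1, -2.7]
width: 14.1
grip_force: 30.0
clock: 5.5
ee_pos: [633.4, -175.3, 235.4]
orientation: [-0.001, -0.12, 0.993, 0.0]
contact_force: [0.2, 0.2, -0.8]
width: 13.7
grip_force: 30.0
clock: 6.25
ee_pos: [633.8, -172.6, 236.6]
orientation: [-0.001, 0.176, 0.984, 0.0]
contact_force: [0.2, -0.1, -1.8]
width: 14.2
grip_force: 30.0
```

View pics/w2v.png

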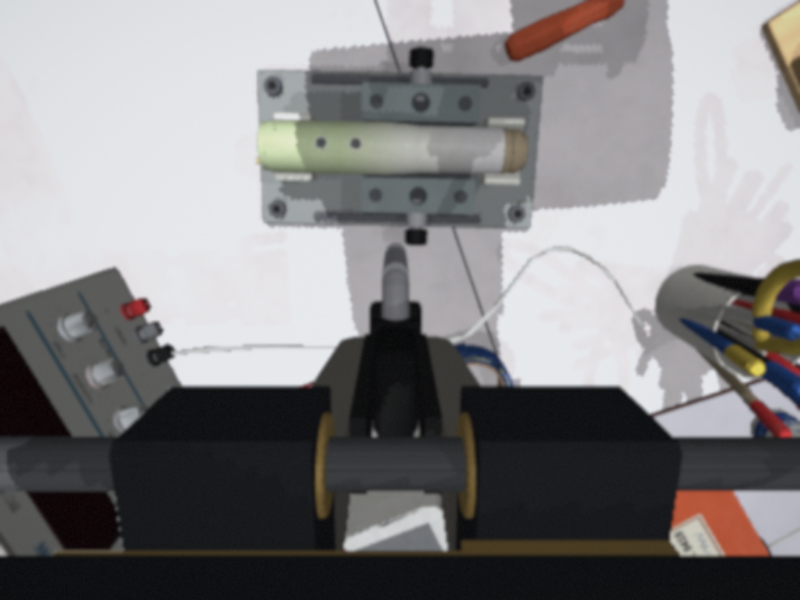

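The picture shows both carriage holes at (421,102) and (418,194), and the visible leg tip of the held U-bolt at about (397,247). I'll compute the offsets.

```bash
python3 - <<'E'
from h import *
s=np.load("s2.npy",allow_pickle=True).item();c=cam("wrist",s);f=cv2.imread("pics/w2.png");g=cv2.cvtColor(f,cv2.COLOR_BGR2GRAY)
k=.64;H=[]
for p in [(421,102),(418,194)]:
    x,y=int(p[0]*k),int(p[1]*k);w=g[y-7:y+8,x-7:x+8].astype(float)
    W=np.clip(np.percentile(w,60)-10-w,0,None);yy,xx=np.mgrid[y-7:y+8,x-7:x+8]
    cx,cy=(W*xx).sum()/W.sum(),(W*yy).sum()/W.sum();P=onz(c,(cx,cy),45);H.append(P);print("hole",cx,cy,P.round(1))
H=np.array(H);d=H[1]-H[0];print("dist",np.linalg.norm(d),"ang",np.degrees(np.arctan2(d[1],d[0])),"mid",H.mean(0))
for n,z,pts in [("bed",12,[(258,70),(542,76),(531,229),(263,226)])]:
    Q=np.array([onz(c,(a*k,b*k),z) for a,b in pts]);print(Q.round(1).tolist(),Q.mean(0))
    for i in range(4):
        e=Q[(i+1)%4]-Q[i];print(np.linalg.norm(e),np.degrees(np.arctan2(e[1],e[0])))
q=s["orientation"];M=R.from_quat([q[1],q[2],q[3],q[0]]).as_matrix();print(s["ee_pos"],M.round(4).tolist())
print("rel tool",(M.T@(H.mean(0)-s["ee_pos"])))
# leg: expected projections
T=lambda v:proj(c,M@np.array(v)+s["ee_pos"])
for v in [(31,0,67.7),(34.5,0,67.7),(36,0,64.7),(31,5,50),(31,-5,50),(36,0,-16.3+36)]:print(v,T(v).round(1))
for y in range(150,195,3):
    x=np.arange(235,275);print(y,g[y,236:272:2])
E
```

```text
hole 269.15078534031414 66.317277486911 [ 535.8 -118.6   45. ]
hole 267.3764990078509 124.07057199551376 [ 591.8 -140.7   45. ]
dist 60.16486772088693 ang -21.53667901435017 mid [ 563.82720315 -129.61768136   45.        ]
[[469.4, -219.1, 12.0], [545.5, -25.9, 12.0], [649.8, -65.7, 12.0], [574.7, -261.6, 12.0]] [ 559.86169192 -143.1037992    12.        ]
207.61859205371462 68.5204727835487
111.7081438566842 -20.87351953921681
209.8396759887879 -110.98683295255995
113.51100329482257 157.99963954807782
[ 633.82300764 -172.56614827  236.57266057] [[-0.9377, 0.3474, -0.0014], [0.3474, 0.9377, 0.0003], [0.0014, -0.0002, -1.0]]
rel tool [ 80.28361966  15.99510436 191.68402329]
(31, 0, 67.7) [253.8 157.4]
(34.5, 0, 67.7) [253.8 152.7]
(36, 0, 64.7) [253.8 151.2]
(31, 5, 50) [261.1 161. ]
(31, -5, 50) [246.6 161.1]
(36, 0, 19.7) [254.  160.5]
150 [165 163 162 164 156 150 148 146 146 144 145 119  38  19  25  28  25  18]
153 [166 165 166 166 162 153 151 151 148 150 147 121  39  19  25  29  23  19]
156 [167 167 167 167 165 164 148 122 109 113 122 146 117  85  78  78  77  84]
159 [166 166 166 16
[... 216 characters left out ...]
68 [169 169 169 169 159  90  78  95 103 103  95  81 113 168 171 172 172 173]
171 [170 171 170 171 152 107 114 111 110 110 113 113 115 164 172 172 172 172]
174 [169 170 170 171 147 110  95  95 101 102 100 101 118 161 172 172 172 172]
177 [170 171 171 172 140  92  97 101 106 107 106 102 106 158 171 171 171 171]
180 [171 171 171 171 130  90  97 101 107 107 107 101  98 153 173 171 172 172]
183 [172 171 170 170 129  92 101 107 112 113 112 106  97 150 172 172 173 172]
186 [172 171 171 172 131  93 103 109 114 114 114 108 101 151 174 173 173 173]
189 [172 172 174 174 132  95 103 109 114 115 114 108 101 151 173 173 174 173]
192 [171 157 131 126 102  93 105 111 118 120 115 104  89 112 125 133 157 172]
```

```bash
python3 -m pendant '[{"hand":1,"dx":0,"dy":0,"dz":0,"ax":0,"ay":0,"az":1.1},{"hand":1,"dx":2.0,"dy":0.4,"dz":0,"ax":0,"ay":0,"az":0},{"hand":1,"dx":4.2,"dy":0.7,"dz":0,"ax":0,"ay":0,"az":0},{"hand":1,"dx":2.1,"dy":0.37,"dz":0,"ax":0,"ay":0,"az":0},{"hand":1,"dx":0,"dy":0,"dz":2,"ax":0,"ay":0,"az":0},{"hand":1,"dx":0,"dy":0,"dz":4,"ax":0,"ay":0,"az":0},{"hand":1,"dx":0,"dy":0,"dz":2,"ax":0,"ay":0,"az":0},{"hand":1,"dx":0,"dy":0,"dz":1.4,"ax":0,"ay":0,"az":0},{"hand":1,"dx":0,"dy":0,"dz":1,"ax":0,"ay":0,"az":0},{"hand":1,"dx":0,"dy":0,"dz":0,"ax":0,"ay":0,"az":0},{"hand":1,"dx":0,"dy":0,"dz":0,"ax":0,"ay":0,"az":0}]'
python3 - <<'E'
from h import *
s=observe();np.save("s3.npy",s);f=grab_frame("wrist")[:,:,::-1];cv2.imwrite("pics/w3.png",f)
f2=grab_frame("side")[:,:,::-1];cv2.imwrite("pics/side3.png",f2)
q=s["orientation"];M=R.from_quat([q[1],q[2],q[3],q[0]]).as_matrix();print(s["ee_pos"],M.round(4).tolist(),s["contact_force"])
o=np.zeros((600,800,3),np.uint8)
o[:]=cv2.resize(f[75:225,155:355],(800,600),interpolation=2);cv2.imwrite("pics/w3v.png",o)
E
```

```text
clock: 7.72
ee_pos: [563.1, -128.6, 134.3]
orientation: [0.001, 0.188, 0.982, -0.0]
contact_force: [0.5, -0.1, -1.1]
width: 14.1
grip_force: 30.0
[ 563.08290555 -128.56821885  134.29247553] [[-0.9297, 0.3684, 0.0011], [0.3684, 0.9297, -0.0003], [-0.0011, 0.0002, -1.0]] [ 0.46085191 -0.13827926 -1.11580428]
```

View pics/w3v.png

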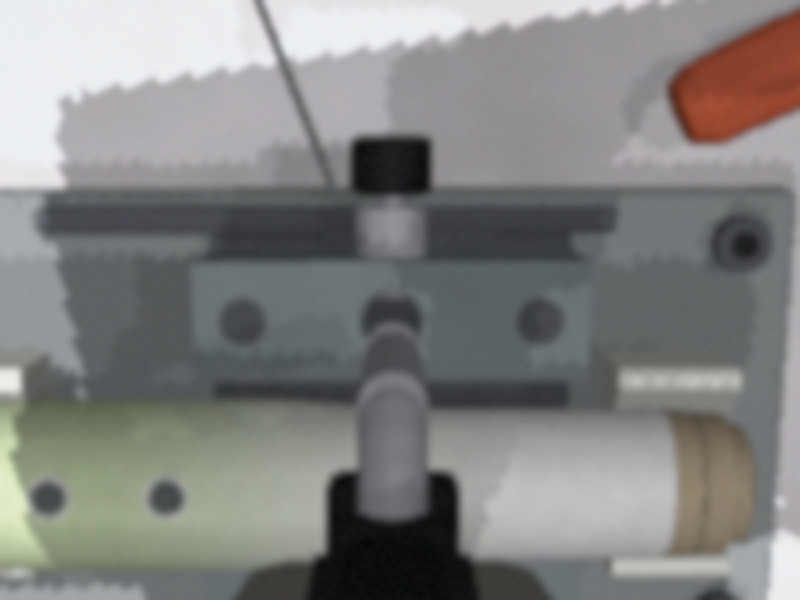

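The crop shows the leg centred over the hole: hole at (392,320), leg at column 393. I'll check the offset along x.

```bash
python3 - <<'E'
from h import *
s=np.load("s3.npy",allow_pickle=True).item();c=cam("wrist",s)
q=s["orientation"];M=R.from_quat([q[1],q[2],q[3],q[0]]).as_matrix();p=s["ee_pos"]
U=lambda a,b:(155+(a+.5)/4-.5,75+(b+.5)/4-.5)
for n,u,z in [("hole",(392,318),45),("screwL",(242,322),45),("screwR",(541,320),45),("blockTopOuter",(392,260),45),("blkL",(192,300),45),("blkR",(588,300),45),("tipfront",(393,322),p[2]-67.7),("legL",(366,345),p[2]-62),("legR",(419,345),p[2]-62)]:
    print(n,(M.T@(onz(c,U(*u),z)-p)).round(2))
E
```

```text
hole [30.55 -0.88 89.26]
screwL [ 29.75 -31.29  89.25]
screwR [30.13 29.31 89.26]
blockTopOuter [42.22 -0.88 89.24]
blkL [ 34.21 -41.26  89.25]
blkR [34.18 38.7  89.26]
tipfront [32.68 -0.68 67.66]
legL [29.25 -5.61 61.97]
legR [29.25  4.05 61.97]
```

```bash
python3 -m pendant '[{"hand":1,"dx":0.09,"dy":-0.02,"dz":0.5,"ax":0,"ay":0,"az":0},{"hand":1,"dx":0,"dy":0,"dz":0.8,"ax":0,"ay":0,"az":0},{"hand":1,"dx":0,"dy":0,"dz":0.4,"ax":0,"ay":0,"az":0},{"hand":1,"dx":0,"dy":0,"dz":0.2,"ax":0,"ay":0,"az":0},{"hand":1,"dx":0,"dy":0,"dz":0,"ax":0,"ay":0,"az":0}]'
python3 -m pendant '[{"hand":1,"dx":0,"dy":0,"dz":0.1,"ax":0,"ay":0,"az":0},{"hand":1,"dx":0,"dy":0,"dz":0.1,"ax":0,"ay":0,"az":0},{"hand":1,"dx":0,"dy":0,"dz":0,"ax":0,"ay":0,"az":0}]'
python3 -m pendant '[{"hand":1,"dx":0,"dy":0,"dz":0.1,"ax":0,"ay":0,"az":0},{"hand":1,"dx":0,"dy":0,"dz":0.1,"ax":0,"ay":0,"az":0},{"hand":1,"dx":0,"dy":0,"dz":0,"ax":0,"ay":0,"az":0}]'
```

```text
clock: 8.45
ee_pos: [561.5, -128.3, 114.4]
orientation: [-0.0, 0.188, 0.982, 0.0]
contact_force: [0.8, 0.1, -1.1]
width: 13.2
grip_force: 30.0
clock: 8.82
ee_pos: [561.6, -128.3, 112.6]
orientation: [0.0, 0.188, 0.982, -0.0]
contact_force: [-0.4, -0.7, -1.8]
width: 13.9
grip_force: 30.0
clock: 9.2
ee_pos: [561.5, -128.3, 110.5]
orientation: [-0.0, 0.188, 0.982, 0.0]
contact_force: [0.7, 0.6, -1.8]
width: 13.8
grip_force: 30.0
```

```bash
python3 -m pendant '[{"hand":1,"dx":0,"dy":0,"dz":0.1,"ax":0,"ay":0,"az":0},{"hand":1,"dx":0,"dy":0,"dz":0.1,"ax":0,"ay":0,"az":0},{"hand":1,"dx":0,"dy":0,"dz":0,"ax":0,"ay":0,"az":0}]'
python3 -m pendant '[{"hand":1,"dx":0,"dy":0,"dz":0.15,"ax":0,"ay":0,"az":0},{"hand":1,"dx":0,"dy":0,"dz":0.15,"ax":0,"ay":0,"az":0},{"hand":1,"dx":0,"dy":0,"dz":0,"ax":0,"ay":0,"az":0}]'
```

```text
clock: 9.57
ee_pos: [561.5, -128.3, 108.4]
orientation: [-0.0, 0.188, 0.982, -0.0]
contact_force: [-0.8, -0.1, -2.7]
width: 14.0
grip_force: 30.0
clock: 9.95
ee_pos: [561.5, -128.3, 105.4]
orientation: [-0.0, 0.188, 0.982, 0.0]
contact_force: [-0.5, 0.7, -1.7]
width: 13.7
grip_force: 30.0
```

Tips are about 7 mm into the holes with no side force. I'll continue gently.

```bash
python3 -m pendant '[{"hand":1,"dx":0,"dy":0,"dz":0.15,"ax":0,"ay":0,"az":0},{"hand":1,"dx":0,"dy":0,"dz":0.15,"ax":0,"ay":0,"az":0},{"hand":1,"dx":0,"dy":0,"dz":0.1,"ax":0,"ay":0,"az":0},{"hand":1,"dx":0,"dy":0,"dz":0,"ax":0,"ay":0,"az":0}]'
python3 -m pendant '[{"hand":1,"dx":0,"dy":0,"dz":0.15,"ax":0,"ay":0,"az":0},{"hand":1,"dx":0,"dy":0,"dz":0.15,"ax":0,"ay":0,"az":0},{"hand":1,"dx":0,"dy":0,"dz":0.1,"ax":0,"ay":0,"az":0},{"hand":1,"dx":0,"dy":0,"dz":0,"ax":0,"ay":0,"az":0}]'
python3 -m pendant '[{"hand":1,"dx":0,"dy":0,"dz":0.1,"ax":0,"ay":0,"az":0},{"hand":1,"dx":0,"dy":0,"dz":0.1,"ax":0,"ay":0,"az":0},{"hand":1,"dx":0,"dy":0,"dz":0.1,"ax":0,"ay":0,"az":0},{"hand":1,"dx":0,"dy":0,"dz":0,"ax":0,"ay":0,"az":0}]'
```

```text
clock: 10.45
ee_pos: [561.6, -128.3, 101.5]
orientation: [-0.0, 0.188, 0.982, -0.0]
contact_force: [-0.7, -0.1, -0.5]
width: 13.8
grip_force: 30.0
clock: 10.95
ee_pos: [561.8, -128.3, 97.7]
orientation: [0.0, 0.188, 0.982, -0.0]
contact_force: [-0.0, -0.5, 0.7]
width: 13.8
grip_force: 30.0
clock: 11.45
ee_pos: [561.8, -128.3, 94.7]
orientation: [0.0, 0.188, 0.982, 0.0]
contact_force: [-0.0, 0.3, 4.2]
width: 14.0
grip_force: 30.0
```

```bash
python3 -m pendant '[{"hand":1,"dx":0,"dy":0,"dz":0.1,"ax":0,"ay":0,"az":0},{"hand":1,"dx":0,"dy":0,"dz":0.1,"ax":0,"ay":0,"az":0},{"hand":1,"dx":0,"dy":0,"dz":0,"ax":0,"ay":0,"az":0}]'
python3 -m pendant '[{"hand":1,"dx":0,"dy":0,"dz":0.1,"ax":0,"ay":0,"az":0},{"hand":1,"dx":0,"dy":0,"dz":0.1,"ax":0,"ay":0,"az":0},{"hand":1,"dx":0,"dy":0,"dz":0,"ax":0,"ay":0,"az":0}]'
```

```text
clock: 11.82
ee_pos: [561.4, -128.3, 92.5]
orientation: [-0.0, 0.188, 0.982, 0.0]
contact_force: [-0.9, 0.4, 3.1]
width: 13.8
grip_force: 30.0
clock: 12.2
ee_pos: [561.4, -128.3, 90.7]
orientation: [-0.0, 0.187, 0.982, -0.0]
contact_force: [-1.6, -0.3, 5.4]
width: 13.9
grip_force: 30.0
```

```bash
python3 -m pendant '[{"hand":1,"dx":0,"dy":0,"dz":0.1,"ax":0,"ay":0,"az":0},{"hand":1,"dx":0,"dy":0,"dz":0,"ax":0,"ay":0,"az":0}]'
python3 -m pendant '[{"hand":1,"dx":0,"dy":0,"dz":0.1,"ax":0,"ay":0,"az":0},{"hand":1,"dx":0,"dy":0,"dz":0,"ax":0,"ay":0,"az":0}]'
python3 -m pendant '[{"hand":1,"dx":0,"dy":0,"dz":0.05,"ax":0,"ay":0,"az":0},{"hand":1,"dx":0,"dy":0,"dz":0,"ax":0,"ay":0,"az":0}]'
```

```text
clock: 12.45
ee_pos: [561.4, -128.2, 89.8]
orientation: [-0.0, 0.187, 0.982, -0.0]
contact_force: [-1.4, 0.3, 6.0]
width: 13.9
grip_force: 30.0
clock: 12.7
ee_pos: [561.4, -128.3, 88.7]
orientation: [-0.0, 0.188, 0.982, 0.0]
contact_force: [-1.6, 0.6, 5.3]
width: 13.8
grip_force: 30.0
clock: 12.95
ee_pos: [561.5, -128.3, 88.4]
orientation: [-0.0, 0.188, 0.982, -0.0]
contact_force: [-1.1, 1.1, 8.5]
width: 13.9
grip_force: 30.0
```

```bash
python3 -m pendant '[{"hand":1,"dx":0,"dy":0,"dz":0.06,"ax":0,"ay":0,"az":0},{"hand":1,"dx":0,"dy":0,"dz":0,"ax":0,"ay":0,"az":0}]'
python3 -m pendant '[{"hand":1,"dx":0,"dy":0,"dz":0.06,"ax":0,"ay":0,"az":0},{"hand":1,"dx":0,"dy":0,"dz":0,"ax":0,"ay":0,"az":0}]'
python3 - <<'E'
from h import *
cv2.imwrite("pics/side4.png",cv2.resize(grab_frame("side")[:,:,::-1],(800,600)));print(observe()["contact_force"])
E
```

```text
clock: 13.2
ee_pos: [561.5, -128.3, 87.9]
orientation: [-0.0, 0.187, 0.982, -0.0]
contact_force: [-2.2, 0.6, 7.9]
width: 13.7
grip_force: 30.0
clock: 13.45
ee_pos: [561.5, -128.3, 87.3]
orientation: [-0.0, 0.188, 0.982, -0.0]
contact_force: [-2.5, 0.6, 8.5]
width: 14.1
grip_force: 30.0
[-2.54021653  1.14519347  8.15535531]
```

```bash
python3 -m pendant '[{"hand":1,"dx":0,"dy":0,"dz":0.06,"ax":0,"ay":0,"az":0},{"hand":1,"dx":0,"dy":0,"dz":0,"ax":0,"ay":0,"az":0}]'
python3 -m pendant '[{"hand":1,"dx":0,"dy":0,"dz":-0.15,"ax":0,"ay":0,"az":0},{"hand":1,"dx":0,"dy":0,"dz":0,"ax":0,"ay":0,"az":0}]'
python3 -m pendant '[{"hand":1,"dx":0,"dy":0,"dz":-0.1,"ax":0,"ay":0,"az":0},{"hand":1,"dx":0,"dy":0,"dz":0,"ax":0,"ay":0,"az":0}]'
```

```text
clock: 13.75
ee_pos: [561.5, -128.3, 86.7]
orientation: [-0.0, 0.188, 0.982, -0.0]
contact_force: [-2.6, 0.0, 8.0]
width: 13.8
grip_force: 30.0
clock: 14.0
ee_pos: [561.5, -128.3, 88.2]
orientation: [-0.0, 0.187, 0.982, -0.0]
contact_force: [-3.5, 0.6, 6.1]
width: 13.9
grip_force: 30.0
clock: 14.25
ee_pos: [561.4, -128.3, 88.8]
orientation: [-0.0, 0.188, 0.982, -0.0]
contact_force: [-1.5, 1.2, 3.6]
width: 13.8
grip_force: 30.0
```

```bash
python3 -m pendant '[{"hand":1,"dx":0,"dy":0,"dz":-0.05,"ax":0,"ay":0,"az":0},{"hand":1,"dx":0,"dy":0,"dz":0,"ax":0,"ay":0,"az":0}]'
python3 -m pendant '[{"hand":1,"dx":0,"dy":0,"dz":-0.06,"ax":0,"ay":0,"az":0},{"hand":1,"dx":0,"dy":0,"dz":0,"ax":0,"ay":0,"az":0}]'
```

```text
clock: 14.5
ee_pos: [561.4, -128.2, 88.9]
orientation: [-0.0, 0.188, 0.982, 0.0]
contact_force: [-1.2, 0.3, -0.9]
width: 13.4
grip_force: 30.0
clock: 14.75
ee_pos: [561.3, -128.2, 89.2]
orientation: [-0.0, 0.188, 0.982, 0.0]
contact_force: [1.0, 0.2, -8.5]
width: 13.8
grip_force: 30.0
```

The U-bolt resists the pull at home height, so it has latched. I'll ease off, release slowly, retreat and look.

```bash
python3 -m pendant '[{"hand":1,"dx":0,"dy":0,"dz":0.12,"ax":0,"ay":0,"az":0},{"hand":1,"dx":0,"dy":0,"dz":0,"ax":0,"ay":0,"az":0},{"hand":0,"dx":0,"dy":0,"dz":0,"ax":0,"ay":0,"az":0},{"hand":0,"dx":0,"dy":0,"dz":0,"ax":0,"ay":0,"az":0},{"hand":0,"dx":0,"dy":0,"dz":0,"ax":0,"ay":0,"az":0},{"hand":0,"dx":0,"dy":0,"dz":0,"ax":0,"ay":0,"az":0},{"hand":0,"dx":0,"dy":0,"dz":-1,"ax":0,"ay":0,"az":0},{"hand":0,"dx":0,"dy":0,"dz":-3,"ax":0,"ay":0,"az":0},{"hand":0,"dx":0,"dy":0,"dz":-4,"ax":0,"ay":0,"az":0},{"hand":0,"dx":0,"dy":0,"dz":-4,"ax":0,"ay":0,"az":0},{"hand":0,"dx":0,"dy":0,"dz":0,"ax":0,"ay":0,"az":0}]'
python3 - <<'E'
from h import *
f=grab_frame("side");g=grab_frame("wrist");t=grab_frame("top")
o=np.zeros((600,800,3),np.uint8);o[:300,:400]=cv2.resize(f[:,:,::-1],(400,300));o[:300,400:]=cv2.resize(t[:,:,::-1],(400,300))
o[300:,:400]=cv2.resize(g[:,:,::-1],(400,300));o[300:,400:]=cv2.resize(g[75:225,155:355,::-1],(400,300))
cv2.imwrite("pics/end.png",o)
E
```

```text
clock: 16.12
ee_pos: [563.7, -128.8, 212.7]
orientation: [0.003, 0.188, 0.982, -0.0]
contact_force: [-0.7, -0.3, -0.1]
width: 46.2
grip_force: 0.0
```

View pics/end.png

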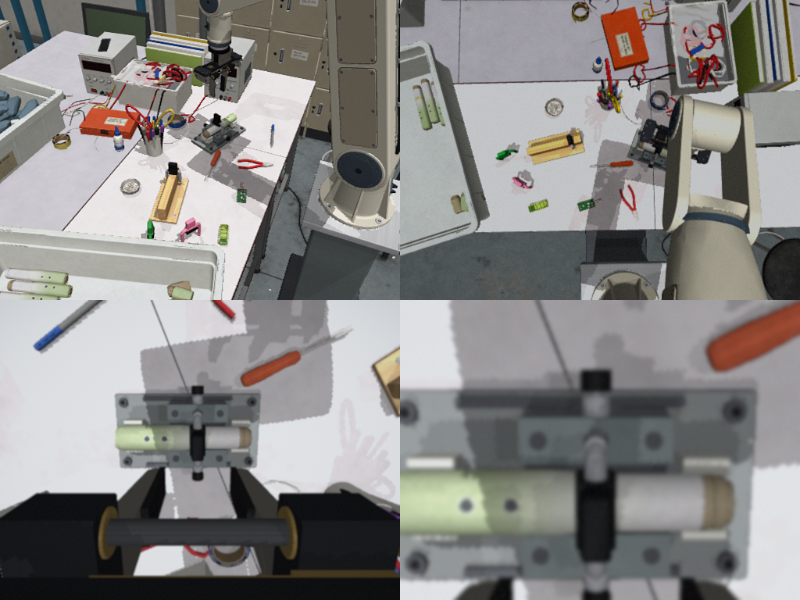

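The picture shows the U-bolt astride the tube, in both carriage blocks, with the other things undisturbed. I'll check both knobs and levelness once, numerically.

```bash
python3 - <<'E'
from h import *
def knobs(f,s):
    c=cam("wrist",s);q=s["orientation"];M=R.from_quat([q[1],q[2],q[3],q[0]]).as_matrix()
    m=(f.max(2)<45).astype(np.uint8);m[235:]=0
    n,l,st,ce=cv2.connectedComponentsWithStats(m)
    for i in range(1,n):
        if 25<st[i,4]<1500 and 200<ce[i][0]<320:
            x,y,w,h,a=st[i];P=[onz(c,(x+w/2-.5,v),30) for v in (y-.5,y+h-.5)]
            print(st[i],[p[:2].round(1).tolist() for p in P], "off-axis",[round(float((p[:2]-[563.8,-129.6])@[.931,-.365]),1) for p in P])
knobs(cv2.imread("pics/w2.png"),np.load("s2.npy",allow_pickle=True).item())
s=observe();f=grab_frame("wrist")[:,:,::-1].copy();cv2.imwrite("pics/w5.png",f);print("now");knobs(f,s)
o=cv2.resize(f[100:240,180:320],(600,600),interpolation=2);cv2.imwrite("pics/w5v.png",o)
E
```

```text
[263  31  14  12 143] [[500.2, -104.6], [511.5, -108.7]] off-axis [-68.3, -56.3]
[260 147  12   9  93] [[616.1, -151.0], [626.0, -154.6]] off-axis [56.5, 67.0]
[ 229  194   48   41 1318] [[664.0, -185.0], [713.5, -203.4]] off-axis [113.5, 166.3]
now
[246 113  14  10 131] [[502.2, -106.0], [511.8, -109.8]] off-axis [-65.9, -55.6]
[244 162  19  47 765] [[550.9, -124.8], [600.8, -144.5]] off-axis [-13.8, 39.9]
[194 214  17  21 238] [[584.9, -200.6], [608.2, -210.8]] off-axis [45.6, 71.0]
[295 214  17  21 239] [[627.2, -93.9], [651.2, -102.4]] off-axis [46.0, 71.4]
[247 223  13  10 107] [[616.3, -150.7], [627.6, -155.2]] off-axis [56.6, 68.7]
```

View pics/w5v.png

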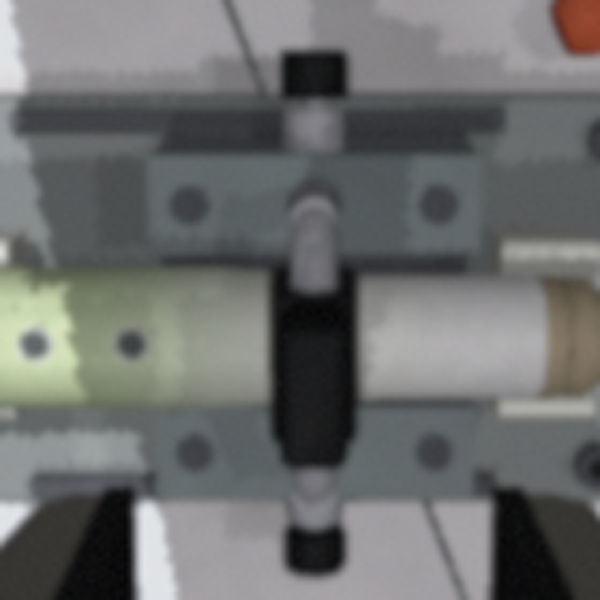

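```bash
python3 -c "
from cell import *
print(close_job())"
```

```text
the job is handed in; nothing more can be done
None
```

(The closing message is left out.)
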